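# Swing out the bar rest's brace and lay the bar on it

### The job

Swing the hinged brace of the bench bar rest right out until it clicks home against its end stop, in line with the slotted block. Then lay the long square bar in the block's slot and the brace's fork together, sticking out past both, without dropping it, and let go. Leave the brace clicked home and the other tools and stock where they lie.

Things in the scene. Friction and masses are not known exactly. Their poses are not given: they have to be found in the camera images.
- rest: The bar rest, bolted to the bench (place and yaw vary). Origin on the bench under the hinge axis, z up; +x points from the block over the hinge, along the line where the bar must lie. Dark steel foot 14 mm thick, x -165 to +75 mm, 100 mm wide; slotted block 80 (x) x 84 (y) mm, 118 mm tall, centred at x = -110 mm. The slot along x in its top is 28 mm wide, 18 mm deep.
- block_slot (a point): Centre of the floor of the block's slot, 100 mm above the bench.
- hinge (a point): On the brace's vertical hinge axis, 45 mm above the bench, at mid height of the brace's arm. Hub 44 mm across, top at 60 mm. The hinge has a little friction (0.05 N m): it stays where left. From 0.27 rad before its end a sprung ball resists (about 4 N more at the knob); about 0.1 rad before the end it passes the ball, which pushes it home and holds it; let go sooner, it springs back.
- brace (a joint): Angle of the brace in rad: 0 folded across the rest, 1.5 fully out on its stop, where the brace points along the rest's +x. It grows anticlockwise seen from above and starts between 0 and 0.35. In the rest's frame the brace points at angle (joint - 1.5) from +x.
- knob (a point): Centre of the upright black grip on the brace: a cylinder 22 mm across and 28 mm high (62 to 90 mm above the bench, this point at 76 mm), 100 mm from the hinge axis. It is fixed to the arm, a steel flat 16 mm wide whose top lies 53 mm above the bench (underside at 37 mm). x of this frame points outward along the brace.
- fork (a point): Centre of the floor of the fork at the brace's end, 170 mm from the hinge axis, 100 mm above the bench. The upright is 12 mm thick along the brace and 50 mm wide; two prongs rise to 125 mm, 26 mm apart at the floor and 36 mm at the mouth. x of this frame points outward along the brace.
- bar: The long square steel bar, 400 x 14 x 14 mm, about 0.6 kg (0.5 to 0.72), lying loose on the bench to the robot's left. Origin at the centre of its underside as it lies at the start; x along its length. Either end may go to either rest.
- bar_mid (a point): Centre of the long bar's volume; 107 mm above the bench when it lies on both rests.
- flat_bar: Bystander: short flat bar 200 x 30 x 8 mm; origin at centre of underside.
- hammer: Bystander: hammer, 300 mm long.
- horseshoe: Bystander: horseshoe, about 120 mm, 10 mm thick; the brace can pass over it.
- tongs: Bystander: smith's tongs, about 280 mm long, 14 mm high.
- tin: Bystander: metal tin 70 mm across, 90 mm high.
- brush: Bystander: brush, 200 mm long.

How it is judged (in metres and radians):
On the way, in this order (a step that is already met when the one before it is completed fails the run):
1. the brace is clicked home at its end stop (value of joint brace above 1.46 rad), for 0.2 s.
2. the bar lies in the slot and the fork together, the brace still home (value of joint brace above 1.46 rad and y of bar_mid in the frame of rest between -0.012 and 0.012 m and z of bar_mid in the frame of rest between 0.103 and 0.111 m and x of bar_mid in the frame of rest between -0.024 and 0.05 m and angle between the x axis of bar and the x axis of rest, either way round below 0.08 rad), for 0.2 s.
At the end, for the whole second after the job is handed in: Brace within 0.04 rad of its stop. Long bar at rest in slot and fork, let go: its centre within 12 mm of the rest's line, 103 to 111 mm above the bench, -24 to +50 mm from the hinge along the rest's x (both ends stick out), its length within 0.08 rad of the rest's x (all of step 2 and linear speed of bar below 0.02 m/s and contact force between bar and the fingers below 0.3 N); the robot touches nothing.
It fails at once if the long bar is dropped (it moves faster than 0.45 m/s with no finger on it, a fall of 10 mm) (linear speed of bar above 0.45 m/s and contact force between bar and the fingers below 0.3 N).
It fails at once if another tool or piece of stock (flat bar, hammer, horseshoe, tongs, tin, brush) is shifted by more than 40 mm (distance of any of flat_bar, hammer, horseshoe, tongs, tin, brush from where it was at the start of the episode above 0.04 m).
It also fails if it takes over 51 s, if anything falls off the work surface, if the arm or the gripper's body presses on something with over 40 N, if the wrist force passes 120 N, or if a joint passes its speed limit or range.

### The arm

A 6-joint arm with a two-finger parallel gripper is mounted at the origin on the work surface. World frame = base frame: x ahead of the robot, y to its left, z up, the work surface at z = 0. Lengths are in m, angles in degrees, forces in N, time in s.
With the tool pointing down it reaches from about 0.275 to 0.75 m from the base axis. Payload 10.2 kg.
Tool frame: the origin (TCP) lies at the very end of the fingers, on their centre line; the grasp point (between the pads) lies 19 mm behind it; z points along the fingers, x is the direction in which the jaws open and shut, and the axes are right-handed (so a half turn about z gives the same grasp; the last joint's range is limited). The gripper opens to 85 mm and grips with 20 to 120 N. Pads are 22 mm wide; open, the fingers measure 114 mm over their backs; the gripper's body (76 mm by 85 mm) begins 54 mm behind the grasp point. The pads swing forward as they close: fully open they stand 13 mm farther back than shut.
Start: joints at [50.684, 17.928, 85.812, -0, 76.261, -12.8], TCP at [0.234, 0.47, 0.231] pointing down, gripper open.
Joint ranges: [-168.41, 168.41], [-55.51, 124.54], [10.69, 146.95], [-70.63, 250.63], [1, 178], [-165.06, 165.06]. Speed limits (degrees/s): [136.94, 136.94, 172.46, 180, 180, 180].

### API

Orientations are given as a 3x3 rotation matrix whose columns are the frame's x, y, z axes.
In Python, from plant import arm gives the robot as it stands. Calls block until the motion is done:
- arm.move_ptp(position, orientation): joint-space move of the TCP to a pose.
- arm.servo_line(position, orientation=None, vel=0.15): straight line of the TCP; orientation=None keeps the orientation; vel is the mean speed in m/s.
- arm.move_joints(angles): joint-space move.
- arm.move_gripper(opening, newtons=None): finger opening in m; newtons is the grip in N (None keeps the last); returns when the fingers have stopped.
- arm.sleep(seconds).
- arm.ik(position, orientation): joint angles nearest the present ones, or None.
- arm.get_state(): the state.
- arm.snapshot(name): name is "scene" or "side" or "wrist"; returns (picture, depth): 420x560x3 uint8, blue, green, red; 420x560 float32, m along the optical axis (not along the pixel's ray), 0 where there is no reading.
- arm.camera_info(name): a dict with "fov_y" (degrees; the focal length in pixels is half the picture's height over the tangent of half this angle, whatever the lens; pixels are square), "cx", "cy" (the principal point, pixels), "R" (3x3) and "t" (3): a world point X has camera coordinates R X + t; the wrist camera has in their place "mount" (4x4, takes a point from camera to tool coordinates, whose origin is the TCP and whose axes are the tool frame's). Camera axes: x right, y down, z forward; pixel columns grow to the right and rows downward; lengths in m; the calibration is good to about 2 mm. A picture is of the moment at which its call begins: read the wrist's pose just before it. camera_info takes no time and is no camera call.
A pose or a line that the arm cannot do raises arm.IKError and nothing moves.
- arm.hand_in(): hands the job in, once; it reports no verdict.
The state is a dict: "t": time; "joint_positions": joint angles; "qd": joint speeds; "joint_torque": joint torques, N m; "eef_pos": TCP position; "orientation": TCP orientation; "contact_force": force on the tool from outside, world axes, zero at the start; "wrist_torque": the same for the moment, N m; "opening": finger opening in m.
Only numpy, scipy, OpenCV 4.12 (cv2) and the standard library are available. Lean on these libraries where they do the work, as an engineer would, in place of code of your own. Each camera call takes 0.05 s, during which the arm holds its last target. There are 200 camera calls.

## Working session

There is one attempt and no reset: what is moved stays moved. The work goes in short steps, each a Python script; the robot and the scene stay as the last script left them, time stands still between calls to the robot, and variables do not carry over. Pictures are saved under pics/ and viewed, about 8 in all and at most 12, crops included, and the job is handed in when it is done.

```bash
ls; mkdir -p pics; python3 - <<'E'
from plant import arm
import cv2,numpy as np
for n in("scene","side"):
    p,d=arm.snapshot(n); cv2.imwrite(f"pics/{n}0.png",p); np.savez(f"{n}0.npz",p=p,d=d); print(n,arm.camera_info(n), (d>0).mean())
print(arm.camera_info("wrist")); print(arm.get_state())
E
```

```text
pics
scene {'fov_y': 57.92523563257704, 'cx': 278.16802676404996, 'cy': 204.85124861293144, 'R': array([[ 6.31157502e-01,  7.75654316e-01, -7.68346631e-04],
       [ 6.30831242e-01, -5.13889425e-01, -5.81351532e-01],
       [-4.51322670e-01,  3.66439683e-01, -8.13652141e-01]]), 't': array([-0.40995321, -0.26151151,  1.33331157])} 0.9959396258503401
side {'fov_y': 50.942324203209, 'cx': 280.6432314465818, 'cy': 210.50889229317426, 'R': array([[ 0.87796775, -0.47870456, -0.00381784],
       [-0.35608972, -0.64771432, -0.67354753],
       [ 0.3199574 ,  0.5927125 , -0.73913406]]), 't': array([-0.46260159,  0.30177496,  1.08586096])} 0.995922619047619
{'fov_y': 69.09585905053542, 'cx': 282.2527892943067, 'cy': 209.4419770338131, 'mount': array([[ 9.99999796e-01,  3.33430708e-04,  5.44428013e-04,
         4.43109502e-04],
       [-4.67557536e-04,  9.63161205e-01,  2.68924292e-01,
        -6.74618107e-02],
       [-4.34704324e-04, -2.68924492e-01,  9.63161165e-01,
        -1.43782918e-01],
       [ 0.00000000e+00,  0.00000000e+00,  0.00000000e+00,
         1.00000000e+00]])}
{'t': 0.1, 'joint_positions': array([ 5.06843722e+01,  1.79575132e+01,  8.58489835e+01, -1.58900064e-03,
        7.62593241e+01, -1.28004622e+01]), 'qd': array([ 0.02395278, -0.12138574, -0.06499313, -0.02220078,  0.01706282,
        0.0108621 ]), 'joint_torque': array([ 2.97188781e-03, -4.12900794e+01, -2.60138834e+01, -1.22348229e-04,
        3.09147115e-03, -6.08894720e-05]), 'eef_pos': array([0.23425752, 0.46959332, 0.23078533]), 'orientation': array([[ 4.46428370e-01,  8.94819094e-01, -7.07021071e-04],
       [ 8.94818664e-01, -4.46428872e-01, -9.05849238e-04],
       [-1.12620581e-03, -2.28258852e-04, -9.99999340e-01]]), 'contact_force': array([ 0.50806202,  0.13687599, -0.25021842]), 'wrist_torque': array([-0.00544029,  0.00480798, -0.02620628]), 'opening': 0.08538292836477444}
```

View pics/scene0.png

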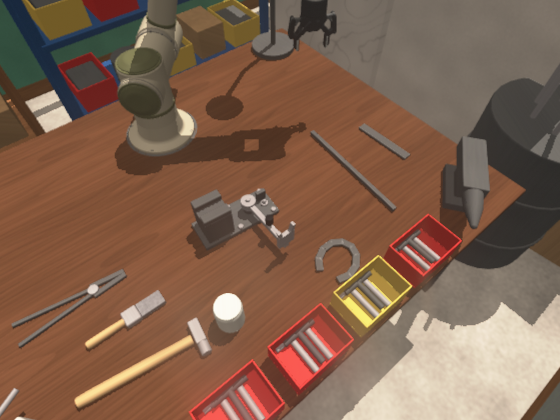

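View pics/side0.png

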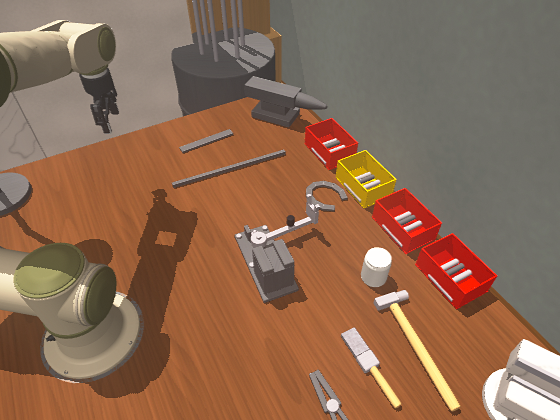

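Scene: block at (212,215), hub (248,202), fork (287,233), bar from (312,133) to (393,208). Side: hub (259,238), knob (291,221), bar from (173,185) to (285,153). Next I backproject the depth.

```bash
cat > h.py <<'E'
import numpy as np,cv2
from plant import arm
def cloud(n,d,T=None):
    c=arm.camera_info(n); H,W=d.shape; f=H/2/np.tan(np.radians(c['fov_y']/2))
    v,u=np.mgrid[:H,:W]; P=np.stack([(u-c['cx'])/f*d,(v-c['cy'])/f*d,d],-1)
    if T is None: return (P-c['t'])@c['R']
    M=T@c['mount']; return P@M[:3,:3].T+M[:3,3]
def tool():
    s=arm.get_state(); T=np.eye(4); T[:3,:3]=s['orientation']; T[:3,3]=s['eef_pos']; return T
def wrist():
    T=tool(); p,d=arm.snapshot("wrist"); return p,d,cloud("wrist",d,T)
E
python3 - <<'E'
from h import *
for n in("scene","side"):
    z=np.load(n+"0.npz"); p,d=z['p'],z['d']; P=cloud(n,d)
    for nm,(u,v) in {"scene":{"block":(212,200),"hub":(248,202),"fork":(287,233),"bar":(352,170),"tin":(228,303)},"side":{"block":(275,250),"hub":(259,238),"knob":(291,221),"fork":(314,212),"bar":(229,169),"tin":(377,256)}}[n].items(): print(n,nm,P[v,u].round(4))
    X=P.reshape(-1,3); 
    m=(P[...,2]>.112)&(P[...,2]<.14)&(d>0)
    k,l,s,c=cv2.connectedComponentsWithStats(m.astype('uint8'))
    for i in range(1,k):
        if s[i,4]>8: Q=P[l==i]; print('z>.112',s[i],Q.mean(0).round(4), cv2.minAreaRect((Q[:,:2]*1000).astype('float32')))
    # bar
    m=(P[...,2]>.008)&(P[...,2]<.03)&(d>0); k,l,s,c=cv2.connectedComponentsWithStats(m.astype('uint8'))
    for i in range(1,k):
        if s[i,4]>60: Q=P[l==i]; print('low',s[i],Q.mean(0).round(4), cv2.minAreaRect((Q[:,:2]*1000).astype('float32')))
    g=P[...,2]; print('table z',np.median(X[(abs(X[:,2])<.01)],0))
    # knob: dark, z .055-.1
    m=(g>.064)&(g<.1)&(p.max(2)<60)&(d>0); k,l,s,c=cv2.connectedComponentsWithStats(m.astype('uint8'))
    for i in range(1,k):
        if s[i,4]>8: print('dark',s[i],P[l==i].mean(0).round(4))
E
```

```text
scene block [ 0.4493 -0.0645  0.117 ]
scene hub [0.481  0.0269 0.0622]
scene fork [0.6468 0.0314 0.1003]
scene bar [0.5598 0.3754 0.0162]
scene tin [ 0.7008 -0.1906  0.0902]
z>.112 [ 24   0  60  18 364] [-0.7869 -0.0211  0.1254] ((-813.4650268554688, -49.98515319824219), (251.3541717529297, 129.159912109375), 49.41612243652344)
z>.112 [ 30   0  31   8 139] [-0.8663 -0.0501  0.1262] ((-870.0697021484375, -60.822601318359375), (145.8997802734375, 72.81806182861328), 40.96446228027344)
z>.112 [435   0 125  59 982] [0.4624 1.2775 0.1253] ((431.7743225097656, 1277.8095703125), (21.47391700744629, 554.8848266601562), 89.75316619873047)
z>.112 [19 16 16 10 92] [-0.7614 -0.149   0.1262] ((-770.109130859375, -158.6640625), (62.49215316772461, 35.119384765625), 43.39362716674805)
z>.112 [271  16   5   8  32] [-0.1437  0.6189  0.1272] ((-144.29039001464844, 618.6705322265625), (14.868664741516113, 17.952198028564453), 34.612884521484375)
z>.112 [551  69   9  10  44] [0.7503 1.1577 0.1255] ((749.8026123046875, 1157.12109375), (12.90482234954834, 16.892303466796875), 89.83399963378906)
z>.112 [54
[... 11897 characters left out ...]
0.0056 -0.0487  0.0141] ((6.274169921875, -27.9857177734375), (223.20065307617188, 166.86952209472656), 13.97206974029541)
low [ 341  327   60   81 1167] [ 0.5442 -0.3887  0.0172] ((546.1795043945312, -399.9150695800781), (42.63965606689453, 199.87083435058594), 0.31039270758628845)
low [483 368  24  52 640] [ 0.7401 -0.5791  0.0189] ((747.4342041015625, -577.350341796875), (121.47857666015625, 47.084190368652344), 44.40644836425781)
low [309 370  39  50 592] [ 0.4208 -0.4061  0.0109] ((423.0467834472656, -406.21478271484375), (120.15884399414062, 41.66147232055664), 81.98574829101562)
table z [ 3.96127555e-01 -5.08052129e-02 -1.11638716e-04]
dark [288 220   6   6  12] [0.573  0.0204 0.0721]
```

```bash
cat >> h.py <<'E'
def Rz(a):  # tool down, jaw axis at world angle a (deg)
    c,s=np.cos(np.radians(a)),np.sin(np.radians(a)); return np.array([[c,s,0],[s,-c,0],[0,0,-1.]])
E
python3 - <<'E'
from h import *
arm.move_gripper(0.036)
arm.move_ptp([.574,.029,.21],Rz(-91))
s=arm.get_state(); print(s['t'],s['joint_positions'].round(1),s['eef_pos'])
p,d,P=wrist(); cv2.imwrite("pics/w1.png",p)
m=(P[...,2]>.072)&(d>0.05)&(P[...,2]<.14)
k,l,s,c=cv2.connectedComponentsWithStats(m.astype('uint8'))
for i in range(1,k):
    if s[i,4]>80: Q=P[l==i]; print(s[i],Q.mean(0).round(4),np.percentile(Q[:,2],95).round(4), cv2.minAreaRect((Q[:,:2]*1000).astype('float32')))
E
```

```text
2.6417 [-8.7 25.1 78.8  0.  76.1 82.2] [0.57389175 0.0297622  0.21009018]
[ 510    0   50   87 3481] [ 0.7002 -0.1749  0.0856] 0.0919 ((698.4319458007812, -177.5157928466797), (68.17169189453125, 29.88270378112793), 19.88697624206543)
[ 246  114   77   17 1243] [0.6443 0.0279 0.1126] 0.1263 ((644.2715454101562, 27.746315002441406), (55.134742736816406, 11.856897354125977), 89.04479217529297)
[272 188  24  27 508] [0.5762 0.0289 0.0892] 0.092 ((574.795166015625, 28.83846664428711), (20.69419288635254, 21.13697624206543), 9.942251205444336)
[ 355  261  104   51 2674] [ 0.5027 -0.0825  0.1024] 0.1196 ((499.398193359375, -82.9805908203125), (80.91656494140625, 19.098567962646484), 77.44004821777344)
[426 338  16  23 167] [ 0.4413 -0.1073  0.1178] 0.1198 ((439.5732116699219, -109.25114440917969), (22.934024810791016, 7.629037857055664), 46.393455505371094)
[384 353  13  15  86] [ 0.4294 -0.0663  0.1191] 0.1201 ((429.419677734375, -65.43791961669922), (20.689435958862305, 7.217409610748291), 32.77873611450195)
```

View pics/w1.png

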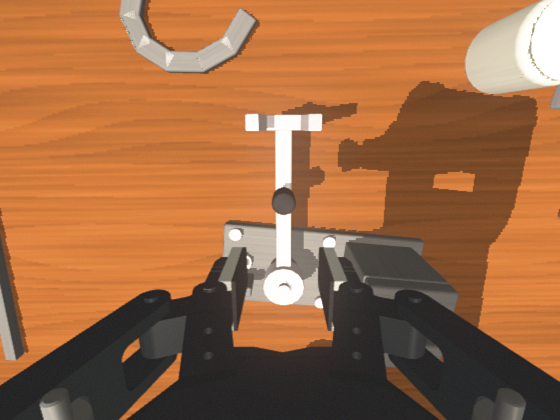

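Knob sits at (284,201) and fork at (284,122), and the wrist view agrees with the fixed cameras. Next I cage the knob and swing the brace.

```bash
python3 - <<'E'
from h import *
H=np.array([.4738,.0303])
def pose(a,z=.060):  # a: world brace angle deg
    r=np.radians(a); return [H[0]+.1*np.cos(r),H[1]+.1*np.sin(r),z],Rz(a-90)
arm.servo_line(*pose(-.8),vel=.12); print(arm.get_state()['contact_force'].round(1),arm.get_state()['opening'])
for a in list(range(8,84,8))+[85]:
    arm.servo_line(*pose(a),vel=.08); s=arm.get_state(); print(a,round(s['t'],2),s['contact_force'].round(1))
arm.sleep(.4); s=arm.get_state();print(s['contact_force'].round(1))
arm.servo_line(*pose(85,.2),vel=.2)
p,d,P=wrist(); cv2.imwrite("pics/w2.png",p)
m=(P[...,2]>.072)&(d>0.05)&(P[...,2]<.14)
k,l,s,c=cv2.connectedComponentsWithStats(m.astype('uint8'))
for i in range(1,k):
    if s[i,4]>80: Q=P[l==i]; print(s[i],Q.mean(0).round(4),np.percentile(Q[:,2],95).round(4), cv2.minAreaRect((Q[:,:2]*1000).astype('float32')))
print(arm.get_state()['t'])
E
```

```text
[ 0.4 -0.   1. ] 0.03607238537283042
8 4.43 [-0.1 -0.5  0.2]
16 4.76 [ 0.7 -0.2 -0.6]
24 5.08 [-0.4  0.   0.2]
32 5.41 [0.4 0.5 0.6]
40 5.73 [ 0.1  0.7 -0.5]
48 6.06 [ 0.5  0.2 -1.1]
56 6.38 [0.8 0.2 0.1]
64 6.71 [-1.1  1.2 -0.2]
72 7.03 [0.  0.4 0.5]
80 7.36 [-1.  -0.9  0.7]
85 7.62 [0.  0.4 0.9]
[-0.3  0.5  0.2]
[ 248  112   81   20 1372] [0.493  0.1995 0.1129] 0.1263 ((492.7821044921875, 199.38165283203125), (11.972451210021973, 55.325496673583984), 84.06156158447266)
[273 190  26  29 557] [0.4854 0.132  0.0891] 0.0921 ((485.4273681640625, 130.53964233398438), (20.584144592285156, 20.79033660888672), 39.56157302856445)
8.9167
```

View pics/w2.png

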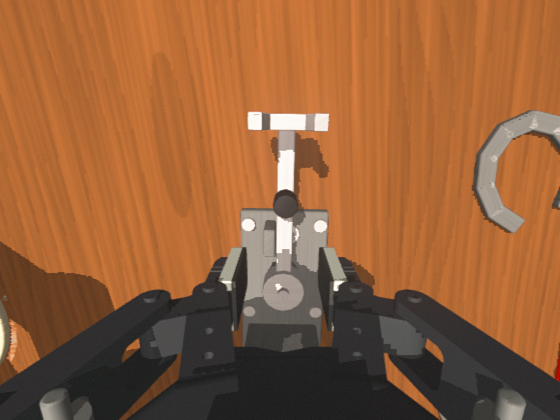

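The fork, now at (288,122), lies along the foot at 83.6–84.1°, so the brace is home. Next the bar.

```bash
python3 - <<'E'
from h import *
arm.move_gripper(0.05,100)
arm.move_ptp([.543,.382,.30],Rz(85.7))
s=arm.get_state(); print(s['t'],s['joint_positions'].round(1),s['eef_pos'])
p,d,P=wrist(); cv2.imwrite("pics/w3.png",p)
m=(P[...,2]>.007)&(d>0.15)&(P[...,2]<.03)
k,l,s,c=cv2.connectedComponentsWithStats(m.astype('uint8'))
for i in range(1,k):
    if s[i,4]>80: Q=P[l==i]; print(s[i],Q.mean(0).round(4),np.percentile(Q[:,2],95).round(4), cv2.minAreaRect((Q[:,:2]*1000).astype('float32')))
E
```

```text
10.2917 [ 25.   35.4  49.6  -0.   95.  -60.6] [0.54317111 0.38124734 0.29952632]
[ 278   14   11  286 2847] [0.5199 0.385  0.0152] 0.0166 ((544.061279296875, 382.9015197753906), (13.355193138122559, 399.9307556152344), 85.87947845458984)
[ 396   77   24  145 3122] [0.523  0.5603 0.0093] 0.0107 ((529.3534545898438, 560.7178344726562), (199.4033966064453, 30.922527313232422), 2.6146154403686523)
[   0  106   83   36 2089] [0.4459 0.0643 0.0155] 0.0217 ((448.9263916015625, 57.05220031738281), (106.93199157714844, 44.011207580566406), 83.2979736328125)
[   0  153   88   28 1900] [0.51   0.0499 0.0151] 0.0197 ((506.4267883300781, 43.22918701171875), (121.26692199707031, 39.273258209228516), 83.6430435180664)
[ 92 281  78  32 915] [0.7147 0.1234 0.0107] 0.0122 ((717.5374755859375, 117.5009765625), (42.36133575439453, 128.50619506835938), 6.810357570648193)
[421 282  30  12 166] [0.7408 0.6068 0.018 ] 0.0293 ((743.0301513671875, 605.317138671875), (12.790796279907227, 36.761192321777344), 13.391131401062012)
[239 342  57  10 276] [0.8305 0.349  0.0153] 0.0248 ((829.7102661132812, 333.3760070800781), (94.8796615600586, 5.221378326416016), 88.78911590576172)
[  0 360  29  12 217] [ 0.8299 -0.0983  0.0189] 0.0281 ((829.822509765625, -101.05693054199219), (5.448216438293457, 51.1091423034668), 1.5966390371322632)
[148 385  12  15 120] [0.9004 0.1316 0.0206] 0.0233 ((901.6028442382812, 130.24424743652344), (30.65227508544922, 14.425265312194824), 1.3674781322479248)
[136 386  12  21 128] [0.9022 0.1129 0.0266] 0.0298 ((907.9205322265625, 111.15475463867188), (56.988861083984375, 9.113883018493652), 1.3225611448287964)
[112 389  28  27 338] [0.9276 0.0801 0.0213] 0.0291 ((921.7813720703125, 89.46147918701172), (30.916011810302734, 71.99009704589844), 46.72917938232422)
```

View pics/w3.png

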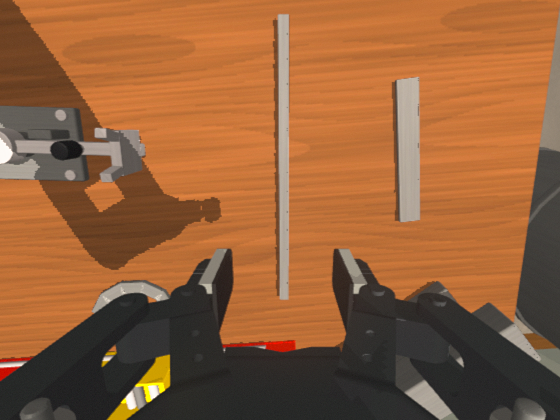

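```bash
python3 - <<'E'
from h import *
R=Rz(85.88)
arm.move_ptp([.5441,.3829,.06],R)
arm.servo_line([.5441,.3829,.004],R,vel=.08); print(arm.get_state()['contact_force'].round(1))
arm.move_gripper(0.0,100); print(arm.get_state()['opening'])
arm.servo_line([.5441,.3829,.22],R,vel=.15); s=arm.get_state(); print(s['contact_force'].round(1),s['wrist_torque'].round(2))
arm.servo_line([.5098,.2131,.22],Rz(39.8),vel=.12)
arm.servo_line([.4756,.0433,.22],Rz(-6.3),vel=.12)
arm.sleep(.3); s=arm.get_state(); print(s['t'],s['opening'],s['contact_force'].round(1),s['wrist_torque'].round(2),s['eef_pos'])
for n in("scene","side"):
    p,d=arm.snapshot(n); cv2.imwrite(f"pics/{n}4.png",p); P=cloud(n,d)
    # bar slice and rest
    m=(P[...,2]>.205)&(P[...,2]<.245)&(d>0)&(abs(P[...,0]-.4756)<.05)&(abs(P[...,1]-.0433)<.23)&(abs(P[...,1]-.0433)>.07)
    Q=P[m]; print(n,m.sum(),Q.mean(0).round(4),cv2.minAreaRect((Q[:,:2]*1000).astype('float32')))
    for sgn in(1,-1):
        q=Q[(Q[:,1]-.0433)*sgn>0]; print(len(q),np.median(q,0).round(4),np.percentile(q[:,2],[5,95]).round(4))
    for nm,m in (("fork",(P[...,2]>.115)&(P[...,2]<.14)&(abs(P[...,0]-.493)<.04)&(abs(P[...,1]-.2)<.03)),("block",(P[...,2]>.112)&(P[...,2]<.13)&(abs(P[...,0]-.462)<.06)&(abs(P[...,1]+.079)<.06))):
        q=P[m]; print(nm,m.sum(),cv2.minAreaRect((q[:,:2]*1000).astype('float32')) if m.sum()>4 else '')
E
```

```text
[ 0.1 -0.1 -0.4]
0.010899333534886457
[-0.4  0.4 -5.6] [0.03 0.02 0.03]
17.65 0.010615032182421864 [ 0.1  0.5 -5.1] [ 0.03 -0.06  0.01] [0.47560587 0.04347886 0.2199768 ]
scene 753 [0.4765 0.0271 0.2273] ((476.07086181640625, 46.18498229980469), (400.2748718261719, 17.993314743041992), 83.64237213134766)
332 [0.4936 0.1771 0.2294] [0.2183 0.2321]
421 [ 0.4634 -0.0929  0.2288] [0.2181 0.2318]
fork 44 ((491.701416015625, 199.72193908691406), (12.190495491027832, 55.2203483581543), 82.56103515625)
block 594 ((461.52789306640625, -77.91716003417969), (79.18406677246094, 87.28247833251953), 83.81285095214844)
side 427 [ 0.4646 -0.0373  0.2272] ((475.32537841796875, 44.83154296875), (402.1834716796875, 15.88985824584961), 83.56196594238281)
83 [0.4904 0.2149 0.2283] [0.2187 0.2314]
344 [ 0.4581 -0.0969  0.2283] [0.218 0.231]
fork 18 ((468.25848388671875, 199.9080810546875), (12.888555526733398, 9.26660442352295), 85.7728271484375)
block 489 ((461.3868713378906, -79.32929992675781), (81.56574249267578, 84.79804229736328), 84.15314483642578)
```

View pics/side4.png

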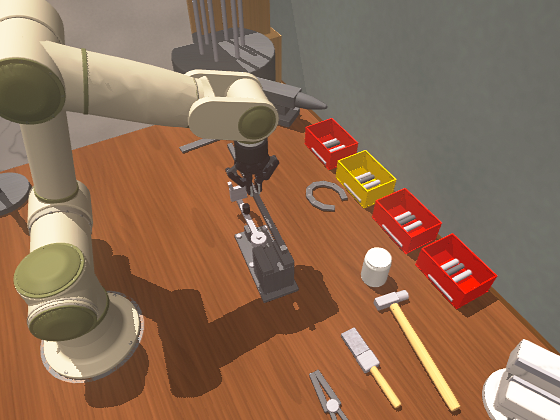

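The bar is held level over the rest at 83.6°, within 1 mm of the block–fork line. Next I lower it until it touches.

```bash
python3 - <<'E'
from h import *
R=Rz(-6.3); x,y=.4751,.0433
arm.servo_line([x,y,.14],R,vel=.12)
arm.servo_line([x,y,.108],R,vel=.05); f0=arm.get_state()['contact_force']; print(f0.round(1))
z=.108
while z>.1015:
    z-=.001; arm.servo_line([x,y,z],R,vel=.02); arm.sleep(.08); f=arm.get_state()['contact_force']; print(round(z,4),f.round(1))
    if f[2]-f0[2]>4: break
s=arm.get_state(); print(s['t'],s['eef_pos'],s['wrist_torque'].round(2))
p,d=arm.snapshot("scene"); cv2.imwrite("pics/s5.png",cv2.resize(p[150:290,150:340],None,fx=4,fy=4))
P=cloud("scene",d)
for sgn,lo,hi in((1,.06,.24),(-1,.06,.2)):
    m=(d>0)&(abs(P[...,0]-(.4751+.1097*(P[...,1]-.0433)))<.007)&((P[...,1]-.0433)*sgn>lo)&((P[...,1]-.0433)*sgn<hi)&(P[...,2]>.095)&(P[...,2]<.13); print(m.sum(),np.percentile(P[m][:,2],[10,50,90]).round(4))
E
```

```text
[ 0.1  0.4 -4.3]
0.107 [ 0.9  0.1 -6. ]
0.106 [ 0.1 -1.5 -5.5]
0.105 [-0.3 -0.3 -4.8]
0.104 [-4.3  0.3  6.3]
20.6917 [0.47523546 0.04329077 0.10476436] [0.03 0.7  0.02]
240 [0.1063 0.1145 0.1169]
301 [0.1073 0.1145 0.1168]
```

View pics/s5.png

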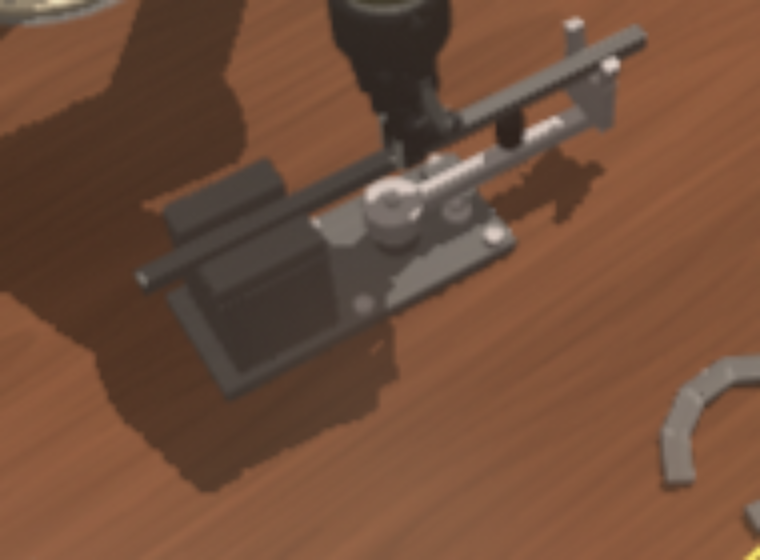

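The bar lies level in the slot and between the prongs (crop: slot at (240,215), fork at (590,60)), and contact is felt. Releasing.

```bash
python3 - <<'E'
from h import *
arm.move_gripper(0.022,20); arm.sleep(.2); arm.move_gripper(0.045)
e=arm.get_state()['eef_pos']; print(arm.get_state()['contact_force'].round(1))
arm.servo_line([e[0],e[1],.25],Rz(-6.3),vel=.12)
arm.move_ptp([.40,.25,.33],Rz(-6.3)); arm.sleep(.3)
p,d=arm.snapshot("scene"); cv2.imwrite("pics/s6.png",cv2.resize(p[150:290,150:340],None,fx=4,fy=4))
for n in("scene","side"):
    p,d=arm.snapshot(n); P=cloud(n,d)
    m=(d>0)&(abs(P[...,0]-(.4751+.1097*(P[...,1]-.0433)))<.02)&(abs(P[...,1]-.0433)<.23)&(P[...,2]>.109)&(P[...,2]<.1165)
    k,l,s,c=cv2.connectedComponentsWithStats(m.astype('uint8')); i=1+s[1:,4].argmax(); Q=P[l==i]
    print(n,len(Q),np.median(Q[:,2]).round(4),cv2.minAreaRect((Q[:,:2]*1000).astype('float32')))
    m=(d>0)&(P[...,2]>.118)&(P[...,2]<.14)&(abs(P[...,0]-.493)<.04)&(abs(P[...,1]-.2)<.03); print('prongs',m.sum(),cv2.minAreaRect((P[m][:,:2]*1000).astype('float32')))
print(arm.get_state()['t'],arm.get_state()['contact_force'].round(1))
E
```

```text
[ 0.1 -0.4  0.5]
scene 705 0.1143 ((479.7621154785156, 45.30218505859375), (399.1080322265625, 36.39390182495117), 81.72724151611328)
prongs 40 ((491.8822326660156, 208.51174926757812), (27.92487144470215, 55.787227630615234), 84.18638610839844)
side 604 0.1134 ((474.496337890625, 43.95182800292969), (398.5159606933594, 14.457419395446777), 83.7287826538086)
prongs 34 ((489.41107177734375, 192.77223205566406), (31.567602157592773, 55.10771942138672), 75.97737884521484)
24.3167 [-0.5 -0.6 -0.3]
```

View pics/s6.png

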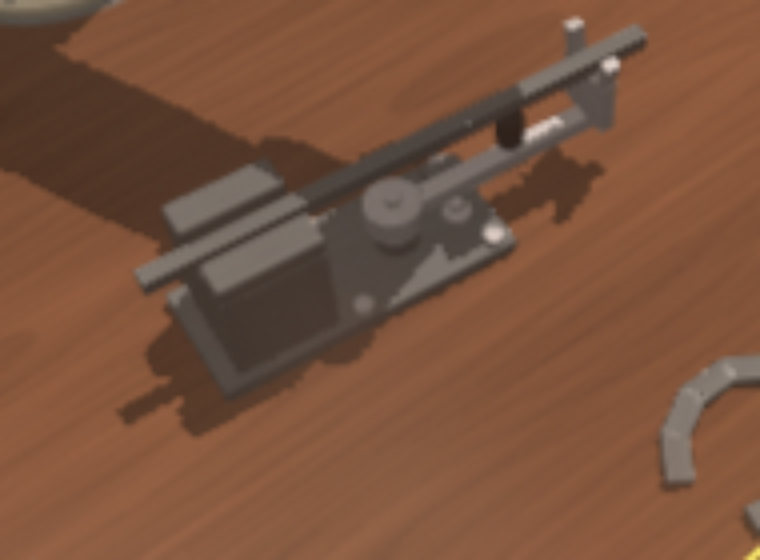

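The bar rests in the slot (240,240) and the fork (600,55), sticking out past both at 83.7°, with its top 114 mm above the bench. The gripper is clear.

```bash
python3 -c "
from plant import arm
arm.hand_in()"
```

```text
the job is handed in; nothing more can be done
```

I swung the brace out by loosely caging its knob between the fingers and following the arc until it reached its stop. I then gripped the long bar at its middle, turned it 92°, lowered it into the slot and fork until I felt contact, and let go. I handed the job in at about 24 s of the 51 s allowed.

What my last checks showed:
- **Bar:** it lies at 83.7°, against 83.7° for the block–fork line. Its top is 113 to 114 mm above the bench, which puts its centre at about 107 mm. It is within 1 mm of the line, about 13 mm past the hinge, and both ends stick out.
- **Brace:** before I placed the bar, it measured 83.6 to 84.1° against a rest yaw of about 83.7°, so it was home.
- **Gripper:** it is clear of everything, with no contact force beyond sensor noise.

Some checks disagreed or were not made:
- **Final scene-camera fit:** the rectangle for the bar came out too wide (36 mm, 81.7°), probably because the mask took in nearby pixels. I relied on the side camera for the bar's angle and position.
- **Prong check after release:** it was spoiled in the same way, so the brace angle at the end rests on the final picture and the earlier measurement.
- **Touchdown:** there was a small sideways force of about 4 N, which was gone after release.
- **Other tools and stock:** I did not measure their positions again at the end. No unexpected contact force showed up in the readings I took along the way.

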